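# Fit-test photometer cell carriers in the slideway

## Task

Try each of the three black cell carriers in the grey slideway: set it on the open apron and slide it lengthwise, foot flat, into the yellow-flared mouth. Leave every carrier that fits completely inside the covered lane, and stand every carrier that sticks at the mouth upright, flat on the floor of the red tray. Leave the bottles, glassware and the box where they are.

Things in the scene. Friction and masses are not known exactly. Their poses are not given: they have to be found in the camera images.
- carrier_1: black cell carrier; the three look alike. Foot 80 mm long (x), 40 to 46 mm wide (y), 30 mm high; only trying shows if it fits. On its middle a blue grip fin, 36 mm long (x), 12 mm thick (y), from 30 to 95 mm above the underside. At x = +-31 mm stand capped glass cells 14 mm square, to 57 mm height. Symmetric under a half turn about z. Origin: centre of underside; z up. About 0.16 kg
- carrier_2: black cell carrier; the three look alike. Foot 80 mm long (x), 40 to 46 mm wide (y), 30 mm high; only trying shows if it fits. On its middle a blue grip fin, 36 mm long (x), 12 mm thick (y), from 30 to 95 mm above the underside. At x = +-31 mm stand capped glass cells 14 mm square, to 57 mm height. Symmetric under a half turn about z. Origin: centre of underside; z up. About 0.16 kg
- carrier_3: black cell carrier; the three look alike. Foot 80 mm long (x), 40 to 46 mm wide (y), 30 mm high; only trying shows if it fits. On its middle a blue grip fin, 36 mm long (x), 12 mm thick (y), from 30 to 95 mm above the underside. At x = +-31 mm stand capped glass cells 14 mm square, to 57 mm height. Symmetric under a half turn about z. Origin: centre of underside; z up. About 0.16 kg
- slideway: grey slideway, fixed, 300 mm long (own x, the sliding-in direction), 84 mm wide, 48 mm high; bed 8 mm thick. Open apron at one end, then yellow flared guides, then a lane covered by two lips (tops 48 mm above the table) with a 24 mm wide slot between them, through which a carrier's fin stands up. Holds two carriers in line. Origin: centre of the underside
- mouth (a point): middle of the lane's mouth, on the bed, 8 mm above the table; x points into the lane, z up. Lane: x = 0 to 190 mm, 43 mm wide, 34 mm high inside, far end closed. Guides: x = -14 to 0 mm, narrowing from 71 to 43 mm, 34 mm high. Open apron, where a carrier can be set down: x = -100 to -14 mm
- reject_tray: red open tray, fixed, 130 mm (own x) by 90 mm (y) outside, walls and floor 4 mm thick, 22 mm high; inside 122 x 82 mm. Origin: centre of the underside
- amber_bottle: bystander: amber glass bottle, 56 mm across, 120 mm tall. Origin: centre of the underside
- small_jar: bystander: white jar with blue cap, 44 mm across, 75 mm tall. Origin: centre of the underside
- green_vial: bystander: green glass vial, 38 mm across, 95 mm tall. Origin: centre of the underside
- cell_box: bystander: grey closed box, 100 x 65 x 35 mm. Origin: centre of the underside
- beaker: bystander: glass beaker, 72 mm across, 90 mm tall. Origin: centre of the underside
- flask: bystander: glass long-necked flask, 84 mm across, 185 mm tall. Origin: centre of the underside
- reagent_bottle: bystander: white bottle with red cap, 68 mm across, 150 mm tall. Origin: centre of the underside
Things that resemble listed ones, but are neither listed nor needed, are in the scene too. Leave any purple look-alike of the carrier_2 alone. What is shaped like the carrier_3 but green is not meant.

How it is judged:
By the outcome, as a careful person would: the job done as asked, in the order asked, and still so for the second after the job is handed in, with the robot touching nothing.
It also fails if it takes over 67 s, if anything falls off the work surface, if the arm or the gripper's body presses on something with over 40 N, if the wrist force passes 120 N, or if a joint passes its speed limit or range.

## Robot

A 6-joint arm with a two-finger parallel gripper is mounted at the origin on the work surface. World frame = base frame: x ahead of the robot, y to its left, z up, the work surface at z = 0. Lengths are in mm, angles in rad, forces in N, time in s.
With the tool pointing down it reaches from about 250 to 800 mm from the base axis. Payload 3.9 kg.
Tool frame: the origin (TCP) lies midway between the tips of the shut fingers; the grasp point (between the pads) lies 19 mm behind it; x points along the fingers, z is the direction in which the jaws open and shut, and the axes are right-handed (so a half turn about x gives the same grasp; the last joint's range is limited). The gripper opens to 85 mm and grips with 20 to 120 N. Pads are 22 mm wide; open, the fingers measure 114 mm over their backs; the gripper's body (76 mm by 85 mm) begins 54 mm behind the grasp point. The pads swing forward as they close: fully open they stand 13 mm farther back than shut.
Start: joints at [-1.153, 0.26, -0.138, 1.173, 0, 1.571], TCP at [213.014, -479.834, 231.304] pointing down, gripper open.
Joint ranges: [-2.78, 2.78], [-0.83, 1.72], [-1.28, 1.37], [-1.9, 2.12], [-1.57, 1.48], [-3.14, 3.14]. Speed limits (rad/s): [2.57, 2.57, 3.14, 3.14, 3.14, 3.14].

## Interface

Orientations are given as a unit quaternion [x, y, z, w].
In Python, from plant import robot, read_camera gives the robot as it stands. The module is installed in compiled form; this text tells all that it offers.
- The arm moves only by the shell command python3 -m pendant 'ROWS' [FORCE]. ROWS is JSON, a list of rows, each an object of numbers: "dx", "dy", "dz": the shift along the tool's x, y, z in units of 50 mm (1.0 is 50 mm); "yaw": the turn about the tool's x in units of 5 degrees (1.0 is 5 degrees); "grip": the closure in counts, from 0 (fully open) to 255 (shut). In form: [{"dx": .., "dy": .., "dz": .., "yaw": .., "grip": ..}, ...]. A call has 1 to 12 rows; each row is the pose to reach, as a shift and turn from the pose commanded when the call began, along the tool's axes at that moment; what a row does not reach only later rows make up. A row lasts 1/10 s, in which the tool goes at most 50 mm and 8.59 degrees, less where a joint would pass 70% of its speed; a pose out of reach is approached as far as the arm can. A call with a gripper value outside its range is refused whole. The fingers move at their own pace and stop on an object; FORCE is the grip in N (left out, the last holds). Time passes only in rows, so rows that repeat a pose let the fingers close. It gives the time, the measured TCP pose, the force and the opening at its end, in the units of the state.
- robot.read_state(): the state, without advancing time (a new reading comes with each control period).
- read_camera(name): name is "side" or "top"; returns a dict with "image" (420x560x3 uint8, blue, green, red), "mtx" (3x3 intrinsics, pixels), "R" (3x3) and "t" (3): a world point X has camera coordinates R X + t. Camera axes: x right, y down, z forward; pixel columns grow to the right and rows downward; lengths in mm; the calibration is good to about 2 mm. A picture is of the moment at which its call begins. There is no depth.
- robot.job_done(): hands the job in, once; it reports no verdict.
The state is a dict: "time_s": time; "joints": joint angles; "dq": joint speeds; "tau": joint torques, N m; "tcp_pos": TCP position; "eef_rot": TCP orientation; "force": force on the tool from outside, world axes, zero at the start; "wrist_torque": the same for the moment, N m; "width": finger opening in mm.
Only numpy, scipy, OpenCV 4.12 (cv2) and the standard library are available. Lean on these libraries where they do the work, as an engineer would, in place of code of your own. Each camera call takes 0.05 s, during which the arm holds its last target. There are 200 camera calls.

## Working session

There is one attempt and no reset: what is moved stays moved. The work goes in short steps, Python scripts to look and compute and a shell command to move; the robot and the scene stay as the last step left them, time stands still between calls to the robot, and variables do not carry over. Pictures are saved under pics/ and viewed, about 8 in all and at most 12, crops included, and the job is handed in when it is done.

```bash
mkdir -p pics; python3 - <<'E'
from plant import robot, read_camera
import cv2,numpy as np
for n in("top","side"):
    c=read_camera(n); cv2.imwrite(f"pics/{n}0.png",c["image"]); np.savez(f"{n}0.npz",**c)
    print(n,c["mtx"].tolist(),np.round(c["R"],4).tolist(),np.round(c["t"],1).tolist())
print(robot.read_state())
E
```

```text
top [[407.8416875306456, 0.0, 276.5260505368182], [0.0, 407.8416875306456, 211.12740114250096], [0.0, 0.0, 1.0]] [[-0.0276, -0.9996, -0.0048], [-0.9916, 0.028, -0.1262], [0.1263, 0.0013, -0.992]] [39.0, 557.1, 857.5]
side [[389.69658002876974, 0.0, 271.938653572729], [0.0, 389.69658002876974, 207.9764726929134], [0.0, 0.0, 1.0]] [[-0.989, -0.1476, -0.0049], [-0.0984, 0.6833, -0.7235], [0.1101, -0.7151, -0.6903]] [552.5, 68.0, 786.2]
{'time_s': 0.1, 'joints': array([-1.15302366e+00,  2.60616270e-01, -1.39249591e-01,  1.17269452e+00,
        1.67258839e-05,  1.57078975e+00]), 'dq': array([-0.00038526, -0.00100405,  0.0016459 ,  0.0002934 ,  0.00037652,
        0.00079557]), 'tau': array([-1.80147413e-04, -4.06508231e+01,  2.54527491e+01,  1.01318673e-02,
       -1.93553942e-04, -9.06523155e-06]), 'tcp_pos': array([ 212.7614888 , -479.28332214,  230.54560717]), 'eef_rot': array([ 0.38578879,  0.59333721, -0.38509892,  0.59229789]), 'force': array([ 0.06716035, -0.44730395, -0.65893449]), 'wrist_torque': array([ 0.04049961,  0.00739626, -0.01673407]), 'width': 85.35018550368574}
```

View pics/top0.png

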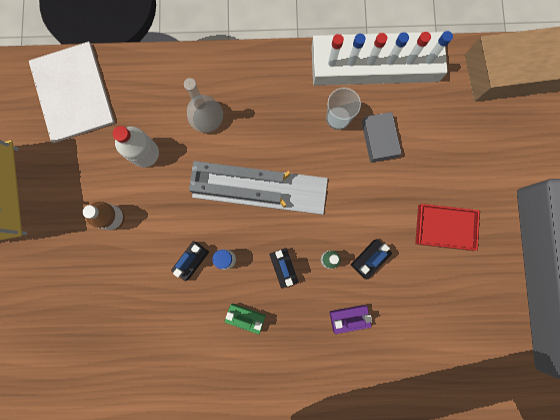

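View pics/side0.png

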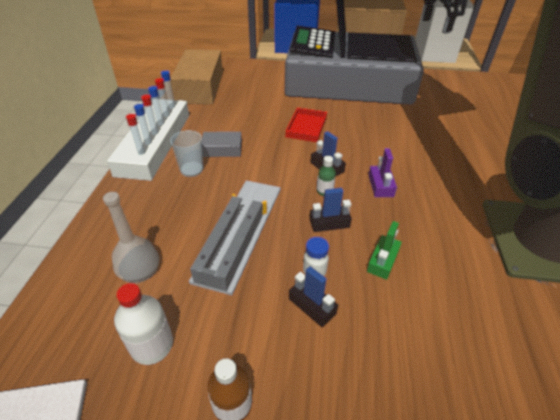

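The top view shows three black carriers at (190,261), (285,268) and (372,259). The look-alikes are purple at (351,319) and green at (245,318). The slideway runs from (327,195) on the apron side to (192,180) at the closed end, and the tray is at (448,228). I'll check the choice in a close crop.

```bash
python3 - <<'E'
import cv2,numpy as np
im=cv2.imread("pics/top0.png")
a=cv2.resize(im[235:295,165:400],None,fx=3.4,fy=3.4,interpolation=cv2.INTER_CUBIC)
b=cv2.resize(im[150:250,180:490],None,fx=799/310,fy=799/310,interpolation=cv2.INTER_CUBIC)
a=a[:,:799]
cv2.imwrite("pics/crop1.png",np.vstack([a,b[:,:799]]));print(a.shape,b.shape)
E
```

```text
(204, 799, 3) (258, 799, 3)
```

View pics/crop1.png

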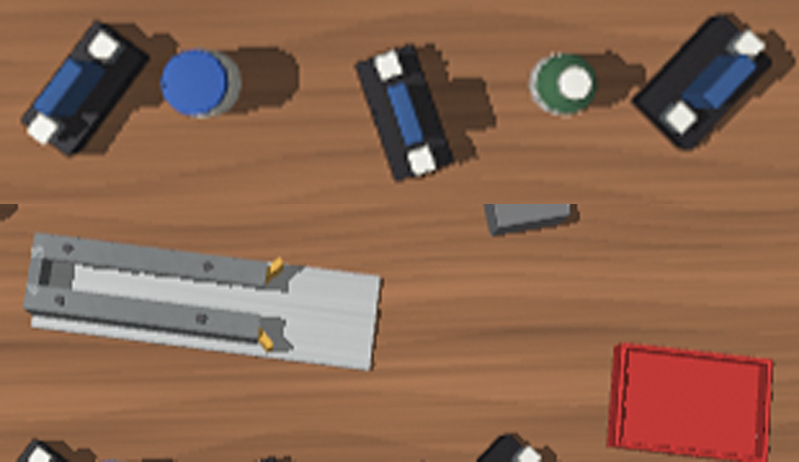

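The crop confirms three black-footed carriers with blue fins, their white caps clear to see. The apron is the open right end and the yellow flares are at crop (273,267) and (266,340). Next I'll compute poses.

```bash
cat > h.py <<'E'
import numpy as np,cv2
from scipy.optimize import least_squares
from scipy.spatial.transform import Rotation as Rot
def cam(n,f=None): return dict(np.load(f or f"{n}0.npz"))
def proj(c,P):
    p=(c["R"]@np.atleast_2d(P).T).T+c["t"]; p=p@c["mtx"].T; return p[:,:2]/p[:,2:]
def back(c,uv,z):
    d=c["R"].T@np.linalg.inv(c["mtx"])@np.array([*uv,1.]); o=-c["R"].T@c["t"]
    return o+d*(z-o[2])/d[2]
def loc(P,x,y,a): 
    P=np.atleast_2d(P); k,s=np.cos(a),np.sin(a)
    return np.c_[x+k*P[:,0]-s*P[:,1],y+s*P[:,0]+k*P[:,1],P[:,2]]
def fit(c,P,uv,x0):
    r=least_squares(lambda q:(proj(c,loc(P,*q))-uv).ravel(),x0,x_scale=[100,100,1]); return r.x,np.abs(r.fun).max()
def go(x,y,z,a,s=None):
    """rows for TCP at x,y,z, jaw axis (tool z) perpendicular to carrier long axis at angle a (rad)"""
    from plant import robot
    s=s or robot.read_state(); R=Rot.from_quat(s["eef_rot"]).as_matrix()
    d=R.T@(np.array([x,y,z])-s["tcp_pos"])/50
    w=np.degrees(a+np.pi/2-np.arctan2(R[1,2],R[0,2])); w=(w+90)%180-90
    print("dx %.3f dy %.3f dz %.3f yaw %.3f (alt %.2f)"%(*d,-w/5,(-w-np.sign(-w)*180)/5),"tcp",np.round(s["tcp_pos"],1),"j6 %.2f"%s["joints"][5],"t %.1f"%s["time_s"])
E
python3 - <<'E'
from h import *
c=cam("top"); im=c["image"]
m=(im.min(2)>190).astype(np.uint8); g=im.max(2).astype(int)-im.min(2); m&=(g<40).astype(np.uint8)
car={"A":[(103,46),(43,130)],"B":[(388,65),(421,160)],"C":[(748,43),(681,117)]}
for k,v in car.items():
    P=[]
    for u in v:
        u=np.array(u)/3.4+[165,235]; yy,xx=np.mgrid[0:420,0:560]
        q=(m>0)&(np.hypot(xx-u[0],yy-u[1])<6); cen=np.array([xx[q].mean(),yy[q].mean()])
        P.append(back(c,cen,57)); print(k,u,cen.round(1),q.sum())
    d=P[0]-P[1]; print(k,((P[0]+P[1])/2).round(1),"len",np.linalg.norm(d).round(1),"ang",np.degrees(np.arctan2(d[1],d[0])).round(1))
f=lambda L:np.array(L,float)@np.diag([1,1])
cb=lambda L:(np.array(L,float)-[0,204])*310/799+[180,150]
P=[(-150,-42,8),(-150,42,8),(150,-42,48),(150,42,48)]
q,r=fit(c,P,cb([(382,276),(373,369),(36,233),(25,310)]),[520,0,1.57]); print("slide",q[:2],np.degrees(q[2]),r)
M=loc([(-50,0,8)],*q);print("mouth",M, proj(c,M))
P=[(65,45,22),(65,-45,22),(-65,-45,22),(-65,45,22)]
P=[(-65,45,22),(-65,-45,22),(65,-45,22),(65,45,22)]
for a in(1.57,-1.57):
  q,r=fit(c,P,cb([(612,446),(620,343),(772,359),(765,461)]),[400,-350,a]); print("tray",q[:2],np.degrees(q[2]),r)
R=Rot.from_quat([.38578879,.59333721,-.38509892,.59229789]).as_matrix();print(R.round(2))
x,y,z=[*back(c,(229,259),57)];print(x,y)
E
```

```text
A [195.29411765 248.52941176] [194.6 248.3] 37
A [177.64705882 273.23529412] [176.8 272.4] 41
A [456.2 217.4  57. ] len 62.0 ang -37.2
B [279.11764706 254.11764706] [278.9 254. ] 38
B [288.82352941 282.05882353] [288.5 282. ] 40
B [434.7  11.8  57. ] len 61.4 ang 17.4
C [385.         247.64705882] [384.8 247.9] 31
C [365.29411765 269.41176471] [364.8 269.3] 35
C [ 448.9 -180.4   57. ] len 62.2 ang -45.7
slide [615.99582667  57.76396022] 81.30868032715601 3.82621071297541
mouth [[608.4402736    8.33812064   8.        ]] [[282.62107646 190.44314488]]
tray [ 515.27930118 -355.19361412] 258.4582150929614 42.485881347198244
tray [ 515.27927707 -355.19361561] -101.52559735134678 42.478803052128484
[[-0.    0.91  0.41]
 [ 0.    0.41 -0.91]
 [-1.    0.   -0.  ]]
456.49752674041156 126.25601735498013
```

```bash
python3 - <<'E'
from h import *
c=cam("top")
cb=lambda L:(np.array(L,float)-[0,204])*310/799+[180,150]
uv=cb([(382,276),(373,369),(32,328),(36,233),(25,310),(67,247),(60,300),(207,266),(202,318)])
def P(w,h,a,b): return np.array([(-150,-42,8),(-150,42,8),(150,42,8),(150,-w,48),(150,w,48),(a,-h,48),(a,h,48),(b,-h,48),(b,h,48)])
f=lambda q:(proj(c,loc(P(*q[3:]),*q[:3]))-uv).ravel()
r=least_squares(f,[620,60,1.45,33,20,120,0],x_scale=[100,100,1,10,10,100,100]);q=r.x
print("slide",q[:2],np.degrees(q[2]),q[3:],r.fun.reshape(-1,2).round(1).tolist()); 
print("mouth",loc([(-50,0,8)],*q[:3]),"apron c",loc([(-105,0,8)],*q[:3]))
T=[(-65,-45,22),(-65,45,22),(65,45,22),(65,-45,22)]
q,r=fit(c,T,cb([(612,446),(620,343),(772,359),(765,461)]),[430,-360,-1.6]); print("tray",q[:2],np.degrees(q[2]),r)
print("B:");go(434.7,11.8,150,np.radians(17.4))
print("A");go(456.2,217.4,150,np.radians(-37.2))
print("C");go(448.9,-180.4,150,np.radians(-45.7))
E
```

```text
slide [616.34859555  57.89038592] 81.26444780960162 [ 33.45749239  22.67813147 121.90730101   1.32344806] [[0.2, -0.3], [-0.4, -0.1], [0.4, -0.4], [0.2, -0.2], [-0.2, -0.2], [0.1, 0.7], [-0.2, 0.4], [0.4, -0.0], [-0.4, 0.2]]
mouth [[608.75488783   8.47039398   8.        ]] apron c [[600.40180935 -45.89159715   8.        ]]
tray [ 514.17316916 -355.08607724] -97.90804436493943 0.6757939011212386
B:
dx 1.624 dy 8.042 dz -7.173 yaw 1.307 (alt -34.69) tcp [ 212.8 -479.3  230.5] j6 1.57 t 0.1
A
dx 1.630 dy 10.103 dz -10.757 yaw 12.227 (alt -23.77) tcp [ 212.8 -479.3  230.5] j6 1.57 t 0.1
C
dx 1.617 dy 6.742 dz -3.545 yaw 13.927 (alt -22.07) tcp [ 212.8 -479.3  230.5] j6 1.57 t 0.1
```

```bash
python3 -m pendant '[{"dx":0,"dy":6.74,"dz":-3.54,"yaw":13.93,"grip":150},{"dx":0,"dy":6.74,"dz":-3.54,"yaw":13.93,"grip":150},{"dx":0,"dy":6.74,"dz":-3.54,"yaw":13.93,"grip":150},{"dx":0,"dy":6.74,"dz":-3.54,"yaw":13.93,"grip":150},{"dx":0.8,"dy":6.74,"dz":-3.54,"yaw":13.93,"grip":150},{"dx":1.6,"dy":6.74,"dz":-3.54,"yaw":13.93,"grip":150},{"dx":1.6,"dy":6.74,"dz":-3.54,"yaw":13.93,"grip":150},{"dx":1.6,"dy":6.74,"dz":-3.54,"yaw":13.93,"grip":150},{"dx":1.6,"dy":6.74,"dz":-3.54,"yaw":13.93,"grip":150},{"dx":1.6,"dy":6.74,"dz":-3.54,"yaw":13.93,"grip":150},{"dx":1.6,"dy":6.74,"dz":-3.54,"yaw":13.93,"grip":150}]' 40
python3 -c "
from h import *
go(448.9,-180.4,48,np.radians(-45.7))
from plant import read_camera
c=read_camera('side');cv2.imwrite('pics/s1.png',cv2.resize(c['image'][80:260,240:430],None,fx=3,fy=3))"
```

```text
time_s: 1.2
tcp_pos: [358.5, -289.5, 152.4]
eef_rot: [0.66, 0.302, -0.627, 0.284]
force: [-0.4, 0.1, -0.6]
width: 35.1
dx 2.238 dy -0.058 dz -2.715 yaw 0.936 (alt -35.06) tcp [ 358.5 -289.5  152.4] j6 3.14 t 1.2
```

View pics/s1.png

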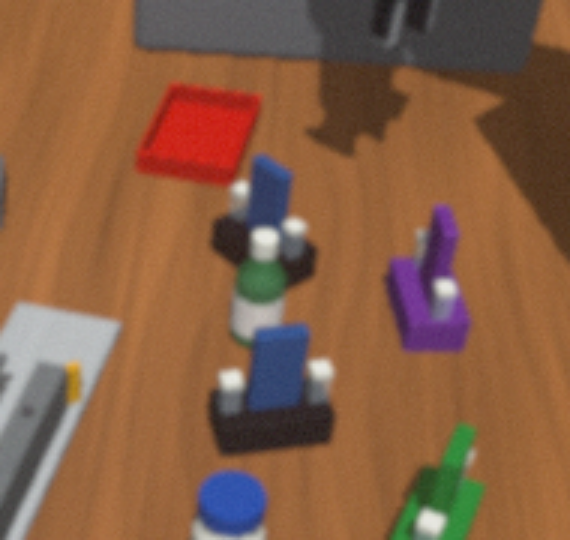

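The side view confirms the nearest black carrier stands behind the green vial, with purple and green to the right. Joint 6 reached its limit, so I'm taking the half-turn alternative.

```bash
python3 -m pendant '[{"dz":-2.7,"dy":-0.06,"yaw":-35,"grip":150},{"dz":-2.7,"dy":-0.06,"yaw":-35,"grip":150},{"dz":-2.7,"dy":-0.06,"yaw":-35,"grip":150},{"dz":-2.7,"dy":-0.06,"yaw":-35,"grip":150},{"dz":-2.7,"dy":-0.06,"yaw":-35,"grip":150},{"dz":-2.7,"dy":-0.06,"yaw":-35,"grip":150},{"dz":-2.7,"dy":-0.06,"yaw":-35,"grip":150},{"dz":-2.7,"dy":-0.06,"yaw":-35,"grip":150},{"dz":-2.7,"dy":-0.06,"yaw":-35,"grip":150},{"dz":-2.7,"dy":-0.06,"yaw":-35,"grip":150},{"dz":-2.7,"dy":-0.06,"yaw":-35,"grip":150},{"dz":-2.7,"dy":-0.06,"yaw":-35,"grip":150}]' 40
python3 -c "
from h import *
go(448.9,-180.4,48,np.radians(-45.7))"
```

```text
dx 2.238 dy -0.055 dz -2.745 yaw 0.919 (alt -35.08) tcp [ 357.4 -290.2  152.6] j6 3.14 t 1.2schema error: expected keys dx, dy, dz, yaw, grip
```

```bash
python3 -m pendant '[{"dx":0,"dz":-2.7,"dy":-0.06,"yaw":-30,"grip":150},{"dx":0,"dz":-2.7,"dy":-0.06,"yaw":-30,"grip":150},{"dx":0,"dz":-2.7,"dy":-0.06,"yaw":-30,"grip":150},{"dx":0,"dz":-2.7,"dy":-0.06,"yaw":-30,"grip":150},{"dx":0,"dz":-2.7,"dy":-0.06,"yaw":-30,"grip":150},{"dx":0,"dz":-2.7,"dy":-0.06,"yaw":-30,"grip":150},{"dx":0,"dz":-2.7,"dy":-0.06,"yaw":-30,"grip":150},{"dx":0,"dz":-2.7,"dy":-0.06,"yaw":-30,"grip":150},{"dx":0,"dz":-2.7,"dy":-0.06,"yaw":-30,"grip":150},{"dx":0,"dz":-2.7,"dy":-0.06,"yaw":-30,"grip":150},{"dx":0,"dz":-2.7,"dy":-0.06,"yaw":-30,"grip":150},{"dx":0,"dz":-2.7,"dy":-0.06,"yaw":-30,"grip":150}]' 40
python3 -c "
from h import *
go(448.9,-180.4,48,np.radians(-45.7))"
```

```text
time_s: 2.45
tcp_pos: [446.2, -185.2, 161.1]
eef_rot: [0.185, 0.678, -0.15, 0.695]
force: [-0.4, 0.5, 0.2]
width: 35.1
dx 2.265 dy -0.012 dz -0.022 yaw -14.343 (alt 21.66) tcp [ 446.2 -185.2  161.1] j6 1.62 t 2.5
```

```bash
python3 -m pendant '[{"dx":0,"dz":0,"dy":0,"yaw":-14.35,"grip":150},{"dx":0,"dz":0,"dy":0,"yaw":-14.35,"grip":150},{"dx":0,"dz":0,"dy":0,"yaw":-14.35,"grip":150},{"dx":0,"dz":0,"dy":0,"yaw":-14.35,"grip":150},{"dx":0,"dz":0,"dy":0,"yaw":-14.35,"grip":150},{"dx":0,"dz":0,"dy":0,"yaw":-14.35,"grip":150},{"dx":0,"dz":0,"dy":0,"yaw":-14.35,"grip":150},{"dx":0,"dz":0,"dy":0,"yaw":-14.35,"grip":150},{"dx":0,"dz":0,"dy":0,"yaw":-14.35,"grip":150},{"dx":0,"dz":0,"dy":0,"yaw":-14.35,"grip":150},{"dx":0,"dz":0,"dy":0,"yaw":-14.35,"grip":150}]' 40
python3 -c "
from h import *
go(448.9,-180.4,48,np.radians(-45.7))
from plant import robot
print(Rot.from_quat(robot.read_state()['eef_rot']).as_matrix().round(3))"
```

```text
time_s: 3.55
tcp_pos: [446.1, -185.3, 161.0]
eef_rot: [-0.255, 0.639, 0.274, 0.673]
force: [-0.3, -0.2, -0.1]
width: 35.3
dx 2.262 dy 0.016 dz -0.015 yaw -0.079 (alt 35.92) tcp [ 446.1 -185.3  161. ] j6 0.38 t 3.5
[[ 0.035 -0.694  0.719]
 [ 0.043  0.72   0.692]
 [-0.998  0.007  0.055]]
```

The best-effort solution at the joint 6 limit left the tool tilted by about 3°. I'll undo it by touching the opposite joint 6 limit in small steps, well clear of everything.

```bash
cat >> h.py <<'E'
def tilt():
    from plant import robot
    s=robot.read_state(); R=Rot.from_quat(s["eef_rot"]).as_matrix()
    print("x-axis",R[:,0].round(4),"j",s["joints"].round(3),"t",round(s["time_s"],2),"F",s["force"].round(1))
E
python3 -c "from h import *;tilt()"
python3 -m pendant '[{"dx":0,"dz":-2.7,"dy":-0.3,"yaw":-20,"grip":150},{"dx":0,"dz":-2.7,"dy":-0.3,"yaw":-20,"grip":150},{"dx":0,"dz":-2.7,"dy":-0.3,"yaw":-20,"grip":150},{"dx":0,"dz":-2.7,"dy":-0.3,"yaw":-20,"grip":150},{"dx":0,"dz":-2.7,"dy":-0.3,"yaw":-20,"grip":150},{"dx":0,"dz":-2.7,"dy":-0.3,"yaw":-20,"grip":150},{"dx":0,"dz":-2.7,"dy":-0.3,"yaw":-20,"grip":150},{"dx":0,"dz":-2.7,"dy":-0.3,"yaw":-20,"grip":150},{"dx":0,"dz":-2.7,"dy":-0.3,"yaw":-20,"grip":150},{"dx":0,"dz":-2.7,"dy":-0.3,"yaw":-20,"grip":150},{"dx":0,"dz":-2.7,"dy":-0.3,"yaw":-20,"grip":150},{"dx":0,"dz":-2.7,"dy":-0.3,"yaw":-20,"grip":150}]' 40
python3 -c "from h import *;tilt()"
```

```text
x-axis [ 0.0345  0.0429 -0.9985] j [-0.429  0.222 -0.383  0.952  0.053  0.376] t 3.55 F [-0.3 -0.2 -0.1]
time_s: 4.75
tcp_pos: [359.4, -289.8, 153.5]
eef_rot: [0.679, -0.201, -0.665, -0.238]
force: [-0.7, -0.6, -0.5]
width: 35.4
x-axis [ 0.0344  0.0427 -0.9985] j [-0.717  0.205 -0.428  0.94   0.055 -1.656] t 4.75 F [-0.7 -0.6 -0.5]
```

```bash

python3 -m pendant '[{"dx":0,"dz":0,"dy":0,"yaw":-17.5,"grip":150},{"dx":0,"dz":0,"dy":0,"yaw":-17.5,"grip":150},{"dx":0,"dz":0,"dy":0,"yaw":-17.5,"grip":150},{"dx":0,"dz":0,"dy":0,"yaw":-17.5,"grip":150},{"dx":0,"dz":0,"dy":0,"yaw":-17.5,"grip":150},{"dx":0,"dz":0,"dy":0,"yaw":-17.5,"grip":150},{"dx":0,"dz":0,"dy":0,"yaw":-17.5,"grip":150},{"dx":0,"dz":0,"dy":0,"yaw":-17.5,"grip":150},{"dx":0,"dz":0,"dy":0,"yaw":-17.5,"grip":150},{"dx":0,"dz":0,"dy":0,"yaw":-17.5,"grip":150},{"dx":0,"dz":0,"dy":0,"yaw":-17.5,"grip":150}]' 40
python3 -c "from h import *;tilt()"
```

```text
time_s: 5.85
tcp_pos: [365.2, -282.9, 153.4]
eef_rot: [0.655, 0.307, -0.625, 0.293]
force: [0.2, -0.2, -0.2]
width: 35.3
x-axis [ 0.0297  0.0361 -0.9989] j [-0.692  0.204 -0.429  0.938  0.047 -3.139] t 5.85 F [ 0.2 -0.2 -0.2]
```

```bash

python3 -m pendant '[{"dx":0,"dz":2,"dy":0,"yaw":-0.5,"grip":150},{"dx":0,"dz":2,"dy":0,"yaw":-0.5,"grip":150},{"dx":0,"dz":2,"dy":0,"yaw":-0.5,"grip":150},{"dx":0,"dz":2,"dy":0,"yaw":-0.5,"grip":150}]' 40
python3 -c "from h import *;tilt()"
```

```text
time_s: 6.25
tcp_pos: [351.8, -301.0, 148.7]
eef_rot: [0.645, 0.295, -0.641, 0.293]
force: [-0.5, 0.9, -0.6]
width: 35.0
x-axis [ 0.004   0.0043 -1.    ] j [-0.712  0.209 -0.434  0.927  0.006 -3.141] t 6.25 F [-0.5  0.9 -0.6]
```

```bash
python3 -c "
from h import *
go(448.9,-180.4,48,np.radians(-45.7))"
```

```text
dx 2.032 dy -0.110 dz -3.083 yaw 0.972 (alt -35.03) tcp [ 351.8 -301.   148.7] j6 -3.14 t 6.2
```

```bash
python3 -m pendant '[{"dx":0,"dz":-0.5,"dy":-0.11,"yaw":0.97,"grip":150},{"dx":0,"dz":-1.5,"dy":-0.11,"yaw":0.97,"grip":150},{"dx":0,"dz":-2.5,"dy":-0.11,"yaw":0.97,"grip":150},{"dx":0,"dz":-3.08,"dy":-0.11,"yaw":0.97,"grip":150},{"dx":0,"dz":-3.08,"dy":-0.11,"yaw":0.97,"grip":150},{"dx":0,"dz":-3.08,"dy":-0.11,"yaw":0.97,"grip":150}]' 40
python3 -c "from h import *
tilt();go(448.9,-180.4,48,np.radians(-45.7))"
```

```text
time_s: 6.85
tcp_pos: [448.5, -180.5, 149.5]
eef_rot: [0.656, 0.268, -0.653, 0.266]
force: [-1.3, -0.9, -0.1]
width: 34.9
x-axis [ 0.0034  0.0039 -1.    ] j [-0.386  0.241 -0.389  0.939  0.005 -2.732] t 6.85 F [-1.3 -0.9 -0.1]
dx 2.030 dy 0.006 dz 0.003 yaw 0.024 (alt -35.98) tcp [ 448.5 -180.5  149.5] j6 -2.73 t 6.8
```

```bash
python3 -m pendant '[{"dx":1,"dz":0,"dy":0,"yaw":0,"grip":150},{"dx":1.7,"dz":0,"dy":0,"yaw":0,"grip":150},{"dx":2.03,"dz":0,"dy":0,"yaw":0,"grip":150},{"dx":2.03,"dz":0,"dy":0,"yaw":0,"grip":150},{"dx":2.03,"dz":0,"dy":0,"yaw":0,"grip":255},{"dx":2.03,"dz":0,"dy":0,"yaw":0,"grip":255},{"dx":2.03,"dz":0,"dy":0,"yaw":0,"grip":255},{"dx":2.03,"dz":0,"dy":0,"yaw":0,"grip":255},{"dx":1.5,"dz":0,"dy":0,"yaw":0,"grip":255},{"dx":0.5,"dz":0,"dy":0,"yaw":0,"grip":255},{"dx":-0.2,"dz":0,"dy":0,"yaw":0,"grip":255},{"dx":-0.2,"dz":0,"dy":0,"yaw":0,"grip":255}]' 45
python3 -c "from h import *
tilt();go(597.5,-64.7,120,np.radians(81.3))"
```

```text
time_s: 8.05
tcp_pos: [452.2, -182.3, 165.0]
eef_rot: [0.659, 0.265, -0.65, 0.269]
force: [1.1, 0.6, -1.2]
width: 11.4
x-axis [ 0.0141  0.     -0.9999] j [-0.387  0.227 -0.364  0.967  0.005 -2.731] t 8.05 F [ 1.1  0.6 -1.2]
dx 0.941 dy 0.340 dz -3.714 yaw 10.608 (alt -25.39) tcp [ 452.2 -182.3  165. ] j6 -2.73 t 8.1
```

```bash
python3 -c "from h import *
go(599.9,-48.8,90,np.radians(81.3))"
python3 -m pendant '[{"dx":0,"dz":-1,"dy":0.08,"yaw":10.6,"grip":255},{"dx":0,"dz":-2,"dy":0.18,"yaw":10.6,"grip":255},{"dx":0,"dz":-3,"dy":0.27,"yaw":10.6,"grip":255},{"dx":0,"dz":-4,"dy":0.28,"yaw":10.6,"grip":255},{"dx":0,"dz":-4,"dy":0.28,"yaw":10.6,"grip":255},{"dx":0,"dz":-4,"dy":0.28,"yaw":10.6,"grip":255},{"dx":0,"dz":-4,"dy":0.28,"yaw":10.6,"grip":255},{"dx":0,"dz":-4,"dy":0.28,"yaw":10.6,"grip":255},{"dx":0,"dz":-4,"dy":0.28,"yaw":10.6,"grip":255}]' 45
python3 -c "from h import *
tilt();go(599.9,-48.8,59,np.radians(81.3))
from plant import *
for n in('top','side'):
  c=read_camera(n);np.savez(n+'1.npz',**c)
  a=c['image'];a=a[130:260,180:350] if n=='top' else a[90:300,180:360]
  cv2.imwrite('pics/%s1.png'%n,cv2.resize(a,None,fx=2.6,fy=2.6,interpolation=cv2.INTER_CUBIC))
a=cv2.imread('pics/top1.png');b=cv2.imread('pics/side1.png')[:,:350];h=max(len(a),len(b));o=np.zeros((h,a.shape[1]+b.shape[1],3),np.uint8);o[:len(a),:a.shape[1]]=a;o[:len(b),a.shape[1]:]=b;cv2.imwrite('pics/m1.png',o[:599,:799])"
```

```text
dx 1.541 dy 0.140 dz -3.965 yaw 10.608 (alt -25.39) tcp [ 452.2 -182.3  165. ] j6 -2.73 t 8.1
time_s: 8.95
tcp_pos: [600.6, -51.1, 159.9]
eef_rot: [0.706, -0.052, -0.704, -0.055]
force: [-0.0, -0.2, -1.4]
width: 11.5
x-axis [ 0.0025  0.0042 -1.    ] j [-0.087  0.427 -0.078  1.064  0.004 -1.508] t 8.95 F [-0.  -0.2 -1.4]
dx 2.018 dy -0.033 dz 0.025 yaw 0.018 (alt -35.98) tcp [600.6 -51.1 159.9] j6 -1.51 t 8.9
```

View pics/m1.png

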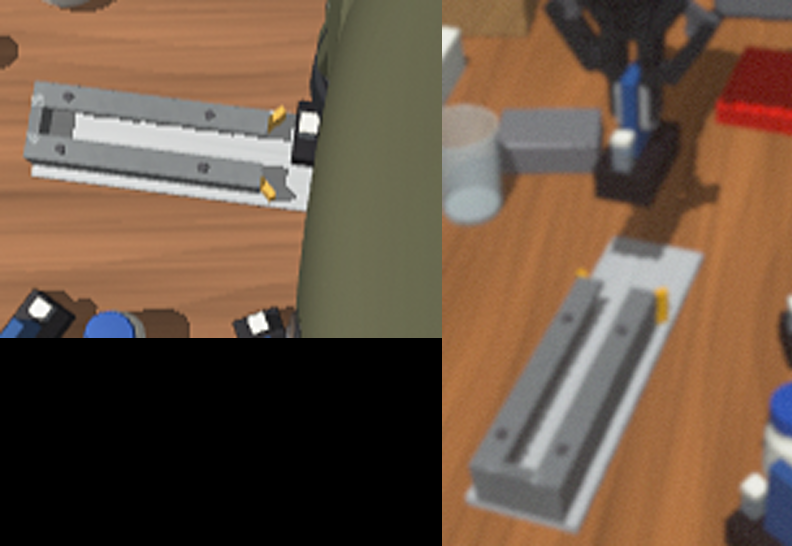

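The carrier is held level above the apron, with its foot over the apron end of the slideway. In the top view its cap is at crop (310,120). Next I'll lower it to contact.

```bash
python3 -m pendant '[{"dx":0.8,"dz":0.02,"dy":0,"yaw":0,"grip":255},{"dx":1.5,"dz":0.02,"dy":0,"yaw":0,"grip":255},{"dx":1.9,"dz":0.02,"dy":0,"yaw":0,"grip":255},{"dx":2.0,"dz":0.02,"dy":0,"yaw":0,"grip":255},{"dx":2.03,"dz":0.02,"dy":0,"yaw":0,"grip":255},{"dx":2.06,"dz":0.02,"dy":0,"yaw":0,"grip":255},{"dx":2.06,"dz":0.02,"dy":0,"yaw":0,"grip":255}]' 45
python3 -c "from h import *
tilt();go(599.9,-48.8,56,np.radians(81.3))"
```

```text
time_s: 9.75
tcp_pos: [601.8, -50.8, 59.1]
eef_rot: [0.707, -0.052, -0.703, -0.055]
force: [-0.0, 0.8, -1.3]
width: 11.8
x-axis [ 0.0066  0.0038 -1.    ] j [-0.086  0.505 -0.231  0.829  0.004 -1.506] t 9.75 F [-0.   0.8 -1.3]
dx 0.061 dy -0.033 dz 0.044 yaw 0.006 (alt -35.99) tcp [601.8 -50.8  59.1] j6 -1.51 t 9.8
```

```bash
python3 -m pendant '[{"dx":0.03,"dz":0.044,"dy":-0.03,"yaw":0,"grip":255},{"dx":0.05,"dz":0.044,"dy":-0.03,"yaw":0,"grip":255},{"dx":0.07,"dz":0.044,"dy":-0.03,"yaw":0,"grip":255},{"dx":0.07,"dz":0.044,"dy":-0.03,"yaw":0,"grip":255}]' 45
python3 -c "from h import *
tilt();go(599.9,-48.8,56,np.radians(81.3))"
```

```text
time_s: 10.15
tcp_pos: [600.2, -48.8, 57.4]
eef_rot: [0.708, -0.052, -0.702, -0.055]
force: [-2.2, 0.4, 12.1]
width: 11.6
x-axis [ 0.0081  0.0033 -1.    ] j [-0.083  0.503 -0.24   0.82   0.004 -1.503] t 10.15 F [-2.2  0.4 12.1]
dx 0.027 dy 0.001 dz 0.005 yaw 0.008 (alt -35.99) tcp [600.2 -48.8  57.4] j6 -1.50 t 10.2
```

```bash
python3 -m pendant '[{"dx":-0.02,"dz":0,"dy":0,"yaw":0,"grip":255},{"dx":-0.02,"dz":0,"dy":-0.12,"yaw":0,"grip":255},{"dx":-0.02,"dz":0,"dy":-0.24,"yaw":0,"grip":255},{"dx":-0.02,"dz":0,"dy":-0.32,"yaw":0,"grip":255},{"dx":-0.02,"dz":0,"dy":-0.38,"yaw":0,"grip":255},{"dx":-0.02,"dz":0,"dy":-0.44,"yaw":0,"grip":255},{"dx":-0.02,"dz":0,"dy":-0.48,"yaw":0,"grip":255}]' 45
python3 -c "from h import *
tilt();go(608.75,8.47,56,np.radians(81.3))"
```

```text
time_s: 10.85
tcp_pos: [603.3, -29.6, 57.6]
eef_rot: [0.708, -0.056, -0.702, -0.052]
force: [-2.8, -14.8, 11.9]
width: 11.8
x-axis [ 0.0068 -0.0069 -1.    ] j [-0.045  0.506 -0.233  0.824 -0.007 -1.463] t 10.85 F [ -2.8 -14.8  11.9]
dx 0.028 dy -0.768 dz 0.010 yaw -0.020 (alt 35.98) tcp [603.3 -29.6  57.6] j6 -1.46 t 10.8
```

```bash
python3 -m pendant '[{"dx":-0.03,"dz":0,"dy":0,"yaw":0,"grip":255},{"dx":-0.03,"dz":0.04,"dy":-0.03,"yaw":0,"grip":255},{"dx":-0.03,"dz":0.04,"dy":-0.06,"yaw":0.2,"grip":255},{"dx":-0.03,"dz":-0.04,"dy":-0.06,"yaw":0,"grip":255},{"dx":-0.03,"dz":-0.04,"dy":-0.06,"yaw":-0.2,"grip":255},{"dx":-0.03,"dz":0,"dy":-0.08,"yaw":0,"grip":255},{"dx":-0.03,"dz":0,"dy":-0.08,"yaw":0,"grip":255}]' 45
python3 -c "from h import *
tilt();go(608.75,8.47,56,np.radians(81.3))
from plant import *
c=read_camera('side');a=c['image'][90:300,180:380]
cv2.imwrite('pics/s2.png',cv2.resize(a,None,fx=2.8,fy=2.8,interpolation=cv2.INTER_CUBIC))"
```

```text
time_s: 11.55
tcp_pos: [603.4, -26.9, 58.8]
eef_rot: [0.707, -0.058, -0.703, -0.052]
force: [-2.6, -14.6, 7.9]
width: 11.5
x-axis [ 0.0059 -0.0086 -0.9999] j [-0.04   0.506 -0.231  0.828 -0.008 -1.456] t 11.55 F [ -2.6 -14.6   7.9]
dx 0.050 dy -0.717 dz 0.003 yaw -0.033 (alt 35.97) tcp [603.4 -26.9  58.8] j6 -1.46 t 11.6
```

View pics/s2.png

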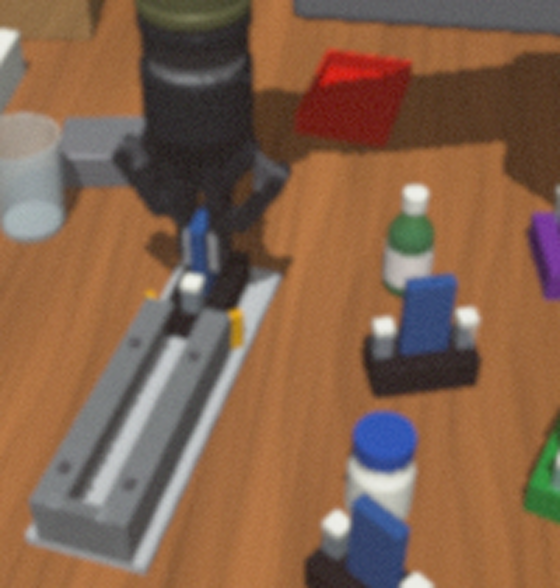

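```bash
cat >> h.py <<'E'
M=np.array([608.75,8.47]); D=np.array([np.cos(np.radians(81.3)),np.sin(np.radians(81.3))]); N=np.array([D[1],-D[0]])
def sl(p): p=np.array(p)[:2]-M; return (p@D).round(1),(p@N).round(1)
E
python3 -m pendant '[{"dx":-0.03,"dz":0,"dy":0,"yaw":0,"grip":255},{"dx":-0.03,"dz":0,"dy":-0.05,"yaw":0,"grip":255},{"dx":-0.03,"dz":0,"dy":-0.1,"yaw":0,"grip":255},{"dx":-0.03,"dz":0,"dy":-0.15,"yaw":0,"grip":255},{"dx":-0.03,"dz":0,"dy":-0.15,"yaw":0,"grip":255}]' 45
python3 -c "from h import *
tilt();go(608.75,8.47,56,np.radians(81.3))
from plant import *
c=read_camera('side');np.savez('side2.npz',**c);a=c['image'][90:300,180:380]
print('old cap',sl(back(c,(192/2.8+180,282/2.8+90),65)))
s=robot.read_state();print('tcp',sl(s['tcp_pos']))
im=c['image'];yy,xx=np.mgrid[0:420,0:560]
q=(im.min(2)>150)&(np.hypot(xx-249,yy-191)<9);cen=(xx[q].mean(),yy[q].mean());print(cen,q.sum(),sl(back(c,cen,65)))
im=cv2.imread('pics/s2.png');im=cv2.resize(im,(200,210),interpolation=cv2.INTER_AREA);yy,xx=np.mgrid[0:210,0:200]
q=(im.min(2)>150)&(np.hypot(xx-69,yy-101)<9);cen=(xx[q].mean()+180,yy[q].mean()+90);print('old',cen,q.sum(),sl(back(c,cen,65)))
"
```

```text
time_s: 12.1
tcp_pos: [604.3, -21.1, 61.0]
eef_rot: [0.707, -0.059, -0.703, -0.051]
force: [-4.1, -19.2, 12.4]
width: 11.5
x-axis [ 0.0056 -0.012  -0.9999] j [-0.029  0.505 -0.226  0.834 -0.012 -1.444] t 12.1 F [ -4.1 -19.2  12.4]
dx 0.093 dy -0.599 dz 0.004 yaw -0.040 (alt 35.96) tcp [604.3 -21.1  61. ] j6 -1.44 t 12.1
old cap (np.float64(-4.4), np.float64(-1.6))
tcp (np.float64(-29.9), np.float64(0.0))
(np.float64(247.35416666666666), np.float64(191.0625)) 48 (np.float64(-2.6), np.float64(0.4))
old (np.float64(247.11111111111111), np.float64(190.37037037037038)) 54 (np.float64(-4.5), np.float64(1.6))
```

The carrier sticks at the mouth: the foot front stays at about 0–3 mm while the tool advances, axial force is 15–19 N and lateral force is only about 3 N. I'll back off, release, regrip and take it to the tray.

```bash
python3 -m pendant '[{"dx":0,"dz":0,"dy":0.15,"yaw":0,"grip":255},{"dx":0,"dz":0,"dy":0.35,"yaw":0,"grip":255},{"dx":0,"dz":0,"dy":0.45,"yaw":0,"grip":255},{"dx":0,"dz":0,"dy":0.45,"yaw":0,"grip":150},{"dx":0,"dz":0,"dy":0.45,"yaw":0,"grip":150},{"dx":0,"dz":0,"dy":0.55,"yaw":0,"grip":150},{"dx":0,"dz":0,"dy":0.55,"yaw":0,"grip":255},{"dx":0,"dz":0,"dy":0.55,"yaw":0,"grip":255},{"dx":0,"dz":0,"dy":0.55,"yaw":0,"grip":255},{"dx":0,"dz":0,"dy":0.55,"yaw":0,"grip":255},{"dx":-1,"dz":0,"dy":0.55,"yaw":0,"grip":255},{"dx":-1.4,"dz":0,"dy":0.55,"yaw":0,"grip":255}]' 45
python3 -c "from h import *
tilt();go(514.2,-355.1,100,np.radians(82.1))"
```

```text
time_s: 13.35
tcp_pos: [600.7, -41.1, 130.9]
eef_rot: [0.707, -0.052, -0.703, -0.055]
force: [0.1, 0.3, -1.0]
width: 11.1
x-axis [ 0.0066  0.0038 -1.    ] j [-0.071  0.442 -0.133  0.99   0.004 -1.49 ] t 13.35 F [ 0.1  0.3 -1. ]
dx 0.582 dy 6.471 dz 0.767 yaw -0.153 (alt 35.85) tcp [600.7 -41.1 130.9] j6 -1.49 t 13.3
```

```bash
python3 -m pendant '[{"dx":0,"dz":0.13,"dy":1,"yaw":-0.15,"grip":255},{"dx":0,"dz":0.25,"dy":2,"yaw":-0.15,"grip":255},{"dx":0,"dz":0.37,"dy":3,"yaw":-0.15,"grip":255},{"dx":0,"dz":0.5,"dy":4,"yaw":-0.15,"grip":255},{"dx":0,"dz":0.63,"dy":5,"yaw":-0.15,"grip":255},{"dx":0,"dz":0.72,"dy":6,"yaw":-0.15,"grip":255},{"dx":0.4,"dz":0.76,"dy":6.47,"yaw":-0.15,"grip":255},{"dx":0.6,"dz":0.76,"dy":6.47,"yaw":-0.15,"grip":255},{"dx":0.6,"dz":0.76,"dy":6.47,"yaw":-0.15,"grip":255}]' 45
python3 -c "from h import *
tilt();go(514.2,-355.1,57,np.radians(82.1))"
```

```text
time_s: 14.25
tcp_pos: [511.4, -354.4, 94.3]
eef_rot: [-0.705, 0.047, 0.706, 0.052]
force: [0.2, 1.2, -1.7]
width: 11.7
x-axis [ 1.0e-04  7.4e-03 -1.0e+00] j [-0.609  0.509 -0.12   0.946  0.006 -2.04 ] t 14.25 F [ 0.2  1.2 -1.7]
dx 0.747 dy 0.012 dz -0.058 yaw -0.021 (alt 35.98) tcp [ 511.4 -354.4   94.3] j6 -2.04 t 14.2
```

```bash
python3 -m pendant '[{"dx":0.3,"dz":-0.06,"dy":0,"yaw":0,"grip":255},{"dx":0.55,"dz":-0.06,"dy":0,"yaw":0,"grip":255},{"dx":0.65,"dz":-0.06,"dy":0,"yaw":0,"grip":255},{"dx":0.7,"dz":-0.06,"dy":0,"yaw":0,"grip":255},{"dx":0.7,"dz":-0.06,"dy":0,"yaw":0,"grip":255}]' 45
python3 -c "from h import *
tilt()"
```

```text
time_s: 14.75
tcp_pos: [516.5, -354.8, 61.6]
eef_rot: [0.707, -0.047, -0.704, -0.05]
force: [-0.3, -0.6, -1.6]
width: 11.3
x-axis [ 0.0035  0.0043 -1.    ] j [-0.605  0.541 -0.158  0.872  0.006 -2.038] t 14.75 F [-0.3 -0.6 -1.6]
```

```bash
python3 -m pendant '[{"dx":0.03,"dz":0,"dy":0,"yaw":0,"grip":255},{"dx":0.06,"dz":0,"dy":0,"yaw":0,"grip":255},{"dx":0.09,"dz":0,"dy":0,"yaw":0,"grip":255},{"dx":0.09,"dz":0,"dy":0,"yaw":0,"grip":255}]' 45
python3 -c "from h import *
tilt();go(0,0,0,0)"
```

```text
time_s: 15.15
tcp_pos: [516.4, -355.4, 57.1]
eef_rot: [0.707, -0.047, -0.704, -0.05]
force: [-0.3, -0.5, -2.3]
width: 11.5
x-axis [ 0.0038  0.0041 -1.    ] j [-0.606  0.545 -0.163  0.862  0.006 -2.038] t 15.15 F [-0.3 -0.5 -2.3]
dx 1.131 dy -5.610 dz 11.212 yaw 16.414 (alt -19.59) tcp [ 516.4 -355.4   57.1] j6 -2.04 t 15.2
```

```bash
python3 -m pendant '[{"dx":0.02,"dz":0,"dy":0,"yaw":0,"grip":255},{"dx":0.04,"dz":0,"dy":0,"yaw":0,"grip":255},{"dx":0.06,"dz":0,"dy":0,"yaw":0,"grip":255},{"dx":0.06,"dz":0,"dy":0,"yaw":0,"grip":255}]' 45
python3 -c "from h import *
tilt();go(0,0,0,0)"
```

```text
time_s: 15.55
tcp_pos: [516.3, -355.3, 53.9]
eef_rot: [0.707, -0.047, -0.704, -0.05]
force: [0.2, -0.2, -1.7]
width: 11.4
x-axis [ 0.0036  0.0042 -1.    ] j [-0.605  0.548 -0.167  0.855  0.005 -2.038] t 15.55 F [ 0.2 -0.2 -1.7]
dx 1.071 dy -5.609 dz 11.211 yaw 16.415 (alt -19.58) tcp [ 516.3 -355.3   53.9] j6 -2.04 t 15.6
```

```bash
python3 -m pendant '[{"dx":0.03,"dz":0,"dy":0,"yaw":0,"grip":255},{"dx":0.05,"dz":0,"dy":0,"yaw":0,"grip":255},{"dx":0.05,"dz":0,"dy":0,"yaw":0,"grip":230},{"dx":0.05,"dz":0,"dy":0,"yaw":0,"grip":150},{"dx":0.05,"dz":0,"dy":0,"yaw":0,"grip":150},{"dx":-0.5,"dz":0,"dy":0,"yaw":0,"grip":150},{"dx":-1.5,"dz":0,"dy":0,"yaw":0,"grip":150},{"dx":-2,"dz":0,"dy":0,"yaw":0,"grip":150}]' 45
python3 -c "from h import *
tilt();go(434.7,11.8,150,np.radians(17.4))"
```

```text
time_s: 16.35
tcp_pos: [517.4, -356.7, 157.5]
eef_rot: [0.708, -0.048, -0.703, -0.05]
force: [1.5, -0.4, 0.3]
width: 35.3
x-axis [ 0.0073  0.0016 -1.    ] j [-0.606  0.469 -0.014  1.083  0.005 -2.039] t 16.35 F [ 1.5 -0.4  0.3]
dx 0.149 dy -7.071 dz 2.655 yaw 12.935 (alt -23.06) tcp [ 517.4 -356.7  157.5] j6 -2.04 t 16.4
```

```bash
python3 -m pendant '[{"dx":0.1,"dz":0.38,"dy":-1,"yaw":12.93,"grip":150},{"dx":0.1,"dz":0.75,"dy":-2,"yaw":12.93,"grip":150},{"dx":0.1,"dz":1.13,"dy":-3,"yaw":12.93,"grip":150},{"dx":0.1,"dz":1.5,"dy":-4,"yaw":12.93,"grip":150},{"dx":0.1,"dz":1.9,"dy":-5,"yaw":12.93,"grip":150},{"dx":0.1,"dz":2.3,"dy":-6,"yaw":12.93,"grip":150},{"dx":0.1,"dz":2.65,"dy":-7.07,"yaw":12.93,"grip":150},{"dx":0.1,"dz":2.65,"dy":-7.07,"yaw":12.93,"grip":150},{"dx":0.1,"dz":2.65,"dy":-7.07,"yaw":12.93,"grip":150},{"dx":0.1,"dz":2.65,"dy":-7.07,"yaw":12.93,"grip":150}]' 45
python3 -c "from h import *
tilt();go(434.7,11.8,48,np.radians(17.4))
from plant import *
c=read_camera('side');a=c['image'][90:240,230:430];np.savez('side3.npz',**c)
cv2.imwrite('pics/s3.png',cv2.resize(a,None,fx=3,fy=3,interpolation=cv2.INTER_CUBIC))"
```

```text
time_s: 17.35
tcp_pos: [433.5, 13.5, 150.4]
eef_rot: [0.571, -0.415, -0.57, -0.419]
force: [-0.0, 0.1, 0.7]
width: 35.2
x-axis [ 0.0043  0.0036 -1.    ] j [ 0.029  0.157 -0.497  0.912  0.003 -0.279] t 17.35 F [-0.   0.1  0.7]
dx 2.048 dy -0.001 dz -0.043 yaw 0.049 (alt -35.95) tcp [433.5  13.5 150.4] j6 -0.28 t 17.4
```

View pics/s3.png

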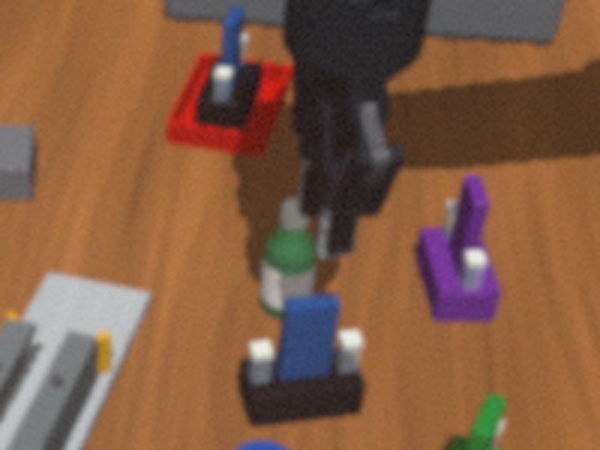

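Carrier C stands upright in the tray at crop (230,90), and the gripper is over carrier B at crop (305,350). I'll grasp B.

```bash
python3 -m pendant '[{"dx":1,"dz":-0.04,"dy":0,"yaw":0,"grip":150},{"dx":1.7,"dz":-0.04,"dy":0,"yaw":0,"grip":150},{"dx":2.05,"dz":-0.04,"dy":0,"yaw":0,"grip":150},{"dx":2.05,"dz":-0.04,"dy":0,"yaw":0,"grip":150},{"dx":2.05,"dz":-0.04,"dy":0,"yaw":0,"grip":255},{"dx":2.05,"dz":-0.04,"dy":0,"yaw":0,"grip":255},{"dx":2.05,"dz":-0.04,"dy":0,"yaw":0,"grip":255},{"dx":2.05,"dz":-0.04,"dy":0,"yaw":0,"grip":255},{"dx":1.5,"dz":-0.04,"dy":0,"yaw":0,"grip":255},{"dx":0.7,"dz":-0.04,"dy":0,"yaw":0,"grip":255},{"dx":0.5,"dz":-0.04,"dy":0,"yaw":0,"grip":255}]' 45
python3 -c "from h import *
tilt();go(599.9,-48.8,120,np.radians(81.3))"
```

```text
time_s: 18.5
tcp_pos: [437.0, 11.0, 129.1]
eef_rot: [0.572, -0.415, -0.568, -0.422]
force: [1.7, 0.1, -1.2]
width: 11.6
x-axis [ 0.0108  0.0041 -0.9999] j [ 0.022  0.178 -0.533  0.848  0.004 -0.282] t 18.5 F [ 1.7  0.1 -1.2]
dx 0.212 dy -2.747 dz -2.117 yaw -12.771 (alt 23.23) tcp [437.   11.  129.1] j6 -0.28 t 18.5
```

```bash
python3 -m pendant '[{"dx":0.1,"dz":-0.7,"dy":-0.8,"yaw":-12.77,"grip":255},{"dx":0.1,"dz":-1.4,"dy":-1.6,"yaw":-12.77,"grip":255},{"dx":0.1,"dz":-2.1,"dy":-2.4,"yaw":-12.77,"grip":255},{"dx":0.1,"dz":-2.12,"dy":-2.75,"yaw":-12.77,"grip":255},{"dx":0.1,"dz":-2.12,"dy":-2.75,"yaw":-12.77,"grip":255},{"dx":0.1,"dz":-2.12,"dy":-2.75,"yaw":-12.77,"grip":255},{"dx":0.1,"dz":-2.12,"dy":-2.75,"yaw":-12.77,"grip":255},{"dx":0.6,"dz":-2.12,"dy":-2.75,"yaw":-12.77,"grip":255},{"dx":1.1,"dz":-2.12,"dy":-2.75,"yaw":-12.77,"grip":255},{"dx":1.2,"dz":-2.12,"dy":-2.75,"yaw":-12.77,"grip":255},{"dx":1.2,"dz":-2.12,"dy":-2.75,"yaw":-12.77,"grip":255}]' 45
python3 -c "from h import *
tilt();go(599.9,-48.8,57.5,np.radians(81.3))"
```

```text
time_s: 19.6
tcp_pos: [596.1, -48.7, 64.5]
eef_rot: [0.705, -0.052, -0.705, -0.055]
force: [0.5, -0.4, -1.3]
width: 11.6
x-axis [ 7.0e-04  4.2e-03 -1.0e+00] j [-0.084  0.495 -0.233  0.843  0.004 -1.502] t 19.6 F [ 0.5 -0.4 -1.3]
dx 0.140 dy -0.008 dz -0.075 yaw -0.003 (alt 36.00) tcp [596.1 -48.7  64.5] j6 -1.50 t 19.6
```

```bash
python3 -m pendant '[{"dx":0.06,"dz":-0.05,"dy":0,"yaw":0,"grip":255},{"dx":0.11,"dz":-0.05,"dy":0,"yaw":0,"grip":255},{"dx":0.14,"dz":-0.05,"dy":0,"yaw":0,"grip":255},{"dx":0.14,"dz":-0.05,"dy":0,"yaw":0,"grip":255}]' 45
python3 -c "from h import *
tilt();go(599.9,-48.8,57.5,np.radians(81.3))"
```

```text
time_s: 20.0
tcp_pos: [600.2, -49.3, 59.0]
eef_rot: [0.707, -0.052, -0.704, -0.055]
force: [-0.4, -0.5, -1.2]
width: 11.4
x-axis [ 0.0045  0.0039 -1.    ] j [-0.084  0.504 -0.233  0.83   0.004 -1.503] t 20.0 F [-0.4 -0.5 -1.2]
dx 0.031 dy -0.008 dz 0.007 yaw -0.005 (alt 36.00) tcp [600.2 -49.3  59. ] j6 -1.50 t 20.0
```

```bash
python3 -m pendant '[{"dx":0.03,"dz":0.01,"dy":0,"yaw":0,"grip":255},{"dx":0.03,"dz":0.01,"dy":-0.1,"yaw":0,"grip":255},{"dx":0.03,"dz":0.01,"dy":-0.2,"yaw":0,"grip":255},{"dx":0.03,"dz":0.01,"dy":-0.3,"yaw":0,"grip":255},{"dx":0.03,"dz":0.01,"dy":-0.38,"yaw":0,"grip":255},{"dx":0.03,"dz":0.01,"dy":-0.46,"yaw":0,"grip":255},{"dx":0.03,"dz":0.01,"dy":-0.54,"yaw":0,"grip":255}]' 45
python3 -c "from h import *
tilt();go(608.75,8.47,57.5,np.radians(81.3))
from plant import *;print(sl(robot.read_state()['tcp_pos']))"
```

```text
time_s: 20.7
tcp_pos: [603.6, -22.0, 57.3]
eef_rot: [0.706, -0.052, -0.704, -0.055]
force: [0.4, -0.8, -2.1]
width: 11.3
x-axis [ 0.0038  0.004  -1.    ] j [-0.039  0.509 -0.23   0.829  0.004 -1.457] t 20.7 F [ 0.4 -0.8 -2.1]
dx -0.001 dy -0.618 dz -0.009 yaw -0.002 (alt 36.00) tcp [603.6 -22.   57.3] j6 -1.46 t 20.7
(np.float64(-30.9), np.float64(-0.5))
```

Carrier B passes the point where C stuck with no axial force, so I'll lower it slightly and keep sliding.

```bash
python3 -m pendant '[{"dx":0.02,"dz":-0.01,"dy":-0.1,"yaw":0,"grip":255},{"dx":0.02,"dz":-0.01,"dy":-0.2,"yaw":0,"grip":255},{"dx":0.02,"dz":-0.01,"dy":-0.3,"yaw":0,"grip":255},{"dx":0.02,"dz":-0.01,"dy":-0.45,"yaw":0,"grip":255},{"dx":0.02,"dz":-0.01,"dy":-0.6,"yaw":0,"grip":255},{"dx":0.02,"dz":-0.01,"dy":-0.8,"yaw":0,"grip":255},{"dx":0.02,"dz":-0.01,"dy":-1,"yaw":0,"grip":255}]' 45
python3 -c "from h import *
tilt();go(*(M+142*D),57.5,np.radians(81.3))
from plant import *;print(sl(robot.read_state()['tcp_pos']))"
```

```text
time_s: 21.4
tcp_pos: [611.7, 27.9, 56.5]
eef_rot: [0.706, -0.052, -0.704, -0.055]
force: [-0.9, -0.2, -0.5]
width: 11.5
x-axis [ 0.0038  0.0043 -1.    ] j [ 0.043  0.522 -0.208  0.837  0.004 -1.375] t 21.4 F [-0.9 -0.2 -0.5]
dx -0.009 dy -2.447 dz 0.000 yaw -0.003 (alt 36.00) tcp [611.7  27.9  56.5] j6 -1.38 t 21.4
(np.float64(19.6), np.float64(-0.0))
```

```bash
python3 -m pendant '[{"dx":0,"dz":0,"dy":-0.25,"yaw":0,"grip":255},{"dx":0,"dz":0,"dy":-0.5,"yaw":0,"grip":255},{"dx":0,"dz":0,"dy":-0.8,"yaw":0,"grip":255},{"dx":0,"dz":0,"dy":-1.1,"yaw":0,"grip":255},{"dx":0,"dz":0,"dy":-1.4,"yaw":0,"grip":255},{"dx":0,"dz":0,"dy":-1.7,"yaw":0,"grip":255},{"dx":0,"dz":0,"dy":-2,"yaw":0,"grip":255},{"dx":0,"dz":0,"dy":-2.2,"yaw":0,"grip":255},{"dx":0,"dz":0,"dy":-2.35,"yaw":0,"grip":255},{"dx":0,"dz":0,"dy":-2.45,"yaw":0,"grip":255},{"dx":0,"dz":0,"dy":-2.45,"yaw":0,"grip":255}]' 45
python3 -c "from h import *
tilt();go(456.2,217.4,150,np.radians(-37.2))
from plant import *;print(sl(robot.read_state()['tcp_pos']))"
```

```text
time_s: 22.5
tcp_pos: [630.3, 148.4, 57.1]
eef_rot: [0.706, -0.052, -0.704, -0.055]
force: [0.5, -0.9, -0.8]
width: 11.4
x-axis [ 0.004  0.004 -1.   ] j [ 0.23   0.574 -0.109  0.884  0.003 -1.189] t 22.5 F [ 0.5 -0.9 -0.8]
dx -1.867 dy -0.845 dz 3.645 yaw -12.299 (alt 23.70) tcp [630.3 148.4  57.1] j6 -1.19 t 22.5
(np.float64(141.6), np.float64(0.2))
```

```bash
python3 -m pendant '[{"dx":0,"dz":0,"dy":0,"yaw":0,"grip":150},{"dx":0,"dz":0,"dy":0,"yaw":0,"grip":150},{"dx":-1,"dz":0,"dy":0,"yaw":0,"grip":150},{"dx":-1.87,"dz":0.5,"dy":-0.1,"yaw":-6,"grip":150},{"dx":-1.87,"dz":1.4,"dy":-0.3,"yaw":-12.3,"grip":150},{"dx":-1.87,"dz":2.3,"dy":-0.5,"yaw":-12.3,"grip":150},{"dx":-1.87,"dz":3.2,"dy":-0.8,"yaw":-12.3,"grip":150},{"dx":-1.87,"dz":3.64,"dy":-0.84,"yaw":-12.3,"grip":150},{"dx":-1.87,"dz":3.64,"dy":-0.84,"yaw":-12.3,"grip":150},{"dx":-1.87,"dz":3.64,"dy":-0.84,"yaw":-12.3,"grip":150},{"dx":-1.87,"dz":3.64,"dy":-0.84,"yaw":-12.3,"grip":150},{"dx":-1.87,"dz":3.64,"dy":-0.84,"yaw":-12.3,"grip":150}]' 45
python3 -c "from h import *
tilt();go(456.2,217.4,48,np.radians(-37.2))"
```

```text
time_s: 23.7
tcp_pos: [456.5, 216.5, 150.5]
eef_rot: [0.636, 0.314, -0.632, 0.313]
force: [0.6, 0.1, -0.1]
width: 35.3
x-axis [ 0.0044  0.0042 -1.    ] j [ 4.420e-01  2.720e-01 -3.420e-01  9.510e-01  2.000e-03 -2.047e+00] t 23.7 F [ 0.6  0.1 -0.1]
dx 2.050 dy -0.018 dz 0.001 yaw -0.039 (alt 35.96) tcp [456.5 216.5 150.5] j6 -2.05 t 23.7
```

```bash
python3 -m pendant '[{"dx":1,"dz":0,"dy":-0.02,"yaw":0,"grip":150},{"dx":1.7,"dz":0,"dy":-0.02,"yaw":0,"grip":150},{"dx":2.05,"dz":0,"dy":-0.02,"yaw":0,"grip":150},{"dx":2.05,"dz":0,"dy":-0.02,"yaw":0,"grip":150},{"dx":2.05,"dz":0,"dy":-0.02,"yaw":0,"grip":255},{"dx":2.05,"dz":0,"dy":-0.02,"yaw":0,"grip":255},{"dx":2.05,"dz":0,"dy":-0.02,"yaw":0,"grip":255},{"dx":2.05,"dz":0,"dy":-0.02,"yaw":0,"grip":255},{"dx":1.5,"dz":0,"dy":-0.02,"yaw":0,"grip":255},{"dx":0.5,"dz":0,"dy":-0.02,"yaw":0,"grip":255},{"dx":-0.3,"dz":0,"dy":-0.02,"yaw":0,"grip":255},{"dx":-0.3,"dz":0,"dy":-0.02,"yaw":0,"grip":255}]' 45
python3 -c "from h import *
tilt();go(599.9,-48.8,120,np.radians(81.3))"
```

```text
time_s: 24.9
tcp_pos: [459.6, 219.3, 171.6]
eef_rot: [0.64, 0.315, -0.627, 0.314]
force: [0.5, 0.7, -0.5]
width: 11.6
x-axis [ 0.0151  0.0094 -0.9998] j [ 4.440e-01  2.540e-01 -3.080e-01  9.910e-01  2.000e-03 -2.048e+00] t 24.9 F [ 0.5  0.7 -0.5]
dx 1.023 dy 5.471 dz 2.588 yaw 12.295 (alt -23.71) tcp [459.6 219.3 171.6] j6 -2.05 t 24.9
```

```bash
python3 -m pendant '[{"dx":0,"dz":0.45,"dy":0.9,"yaw":12.3,"grip":255},{"dx":0,"dz":0.9,"dy":1.8,"yaw":12.3,"grip":255},{"dx":0,"dz":1.35,"dy":2.7,"yaw":12.3,"grip":255},{"dx":0,"dz":1.8,"dy":3.6,"yaw":12.3,"grip":255},{"dx":0,"dz":2.2,"dy":4.5,"yaw":12.3,"grip":255},{"dx":0,"dz":2.6,"dy":5.4,"yaw":12.3,"grip":255},{"dx":0.2,"dz":2.6,"dy":5.47,"yaw":12.3,"grip":255},{"dx":0.8,"dz":2.6,"dy":5.47,"yaw":12.3,"grip":255},{"dx":1.4,"dz":2.6,"dy":5.47,"yaw":12.3,"grip":255},{"dx":1.9,"dz":2.6,"dy":5.47,"yaw":12.3,"grip":255},{"dx":2.1,"dz":2.6,"dy":5.47,"yaw":12.3,"grip":255},{"dx":2.1,"dz":2.6,"dy":5.47,"yaw":12.3,"grip":255}]' 45
python3 -c "from h import *
tilt();go(599.9,-48.8,57.5,np.radians(81.3))"
```

```text
time_s: 26.1
tcp_pos: [593.6, -51.0, 58.5]
eef_rot: [0.705, -0.052, -0.705, -0.055]
force: [-0.1, 0.7, -0.9]
width: 11.5
x-axis [ 8.0e-04  4.4e-03 -1.0e+00] j [-0.088  0.498 -0.247  0.826  0.004 -1.507] t 26.1 F [-0.1  0.7 -0.9]
dx 0.019 dy -0.063 dz -0.118 yaw -0.004 (alt 36.00) tcp [593.6 -51.   58.5] j6 -1.51 t 26.1
```

```bash
python3 -m pendant '[{"dx":-0.01,"dz":-0.08,"dy":-0.05,"yaw":0,"grip":255},{"dx":-0.01,"dz":-0.08,"dy":-0.05,"yaw":0,"grip":255},{"dx":-0.01,"dz":-0.08,"dy":-0.05,"yaw":0,"grip":255}]' 45
python3 -c "from h import *
tilt();go(599.9,-48.8,57,np.radians(81.3))"
```

```text
time_s: 26.4
tcp_pos: [600.4, -49.4, 61.0]
eef_rot: [0.707, -0.052, -0.703, -0.055]
force: [0.6, -0.9, -1.4]
width: 11.0
x-axis [ 0.0057  0.0038 -1.    ] j [-0.084  0.502 -0.232  0.832  0.004 -1.503] t 26.4 F [ 0.6 -0.9 -1.4]
dx 0.080 dy -0.009 dz 0.011 yaw -0.002 (alt 36.00) tcp [600.4 -49.4  61. ] j6 -1.50 t 26.4
```

```bash
python3 -m pendant '[{"dx":0.05,"dz":0.01,"dy":0,"yaw":0,"grip":255},{"dx":0.08,"dz":0.01,"dy":0,"yaw":0,"grip":255},{"dx":0.08,"dz":0.01,"dy":-0.1,"yaw":0,"grip":255},{"dx":0.08,"dz":0.01,"dy":-0.2,"yaw":0,"grip":255},{"dx":0.08,"dz":0.01,"dy":-0.3,"yaw":0,"grip":255},{"dx":0.08,"dz":0.01,"dy":-0.38,"yaw":0,"grip":255},{"dx":0.08,"dz":0.01,"dy":-0.46,"yaw":0,"grip":255},{"dx":0.08,"dz":0.01,"dy":-0.54,"yaw":0,"grip":255}]' 45
python3 -c "from h import *
tilt();go(*(M+50*D),57,np.radians(81.3))
from plant import *;print(sl(robot.read_state()['tcp_pos']))"
```

```text
time_s: 27.2
tcp_pos: [603.1, -22.4, 56.5]
eef_rot: [0.706, -0.052, -0.704, -0.055]
force: [0.2, -2.9, 2.6]
width: 11.3
x-axis [ 0.0041  0.0036 -1.    ] j [-0.039  0.509 -0.232  0.826  0.004 -1.458] t 27.2 F [ 0.2 -2.9  2.6]
dx -0.004 dy -1.627 dz -0.017 yaw -0.004 (alt 36.00) tcp [603.1 -22.4  56.5] j6 -1.46 t 27.2
(np.float64(-31.4), np.float64(-0.9))
```

```bash
python3 -m pendant '[{"dx":0,"dz":-0.01,"dy":-0.1,"yaw":0,"grip":255},{"dx":0,"dz":-0.01,"dy":-0.2,"yaw":0,"grip":255},{"dx":0,"dz":-0.01,"dy":-0.35,"yaw":0,"grip":255},{"dx":0,"dz":-0.01,"dy":-0.55,"yaw":0,"grip":255},{"dx":0,"dz":-0.01,"dy":-0.75,"yaw":0,"grip":255},{"dx":0,"dz":-0.01,"dy":-1,"yaw":0,"grip":255},{"dx":0,"dz":-0.01,"dy":-1.25,"yaw":0,"grip":255},{"dx":0,"dz":-0.01,"dy":-1.45,"yaw":0,"grip":255},{"dx":0,"dz":-0.01,"dy":-1.6,"yaw":0,"grip":255},{"dx":0,"dz":-0.01,"dy":-1.68,"yaw":0,"grip":255},{"dx":0,"dz":-0.01,"dy":-1.68,"yaw":0,"grip":255}]' 45
python3 -c "from h import *
tilt()
from plant import *;print(sl(robot.read_state()['tcp_pos']))"
```

```text
time_s: 28.3
tcp_pos: [616.3, 61.4, 56.6]
eef_rot: [0.706, -0.052, -0.704, -0.055]
force: [0.6, 0.1, 0.1]
width: 11.6
x-axis [ 0.0038  0.0052 -1.    ] j [ 0.097  0.532 -0.189  0.846  0.005 -1.323] t 28.3 F [0.6 0.1 0.1]
(np.float64(53.5), np.float64(-0.6))
```

```bash
python3 -m pendant '[{"dx":0,"dz":0,"dy":0,"yaw":0,"grip":150},{"dx":0,"dz":0,"dy":0,"yaw":0,"grip":150},{"dx":-1,"dz":0,"dy":0,"yaw":0,"grip":150},{"dx":-2,"dz":0,"dy":0,"yaw":0,"grip":150},{"dx":-3,"dz":0.5,"dy":0,"yaw":0,"grip":150},{"dx":-3.5,"dz":1.5,"dy":0,"yaw":0,"grip":150},{"dx":-3.5,"dz":2.5,"dy":0,"yaw":0,"grip":150},{"dx":-3.5,"dz":3.5,"dy":0,"yaw":0,"grip":150},{"dx":-3.5,"dz":4.5,"dy":0,"yaw":0,"grip":150},{"dx":-3.5,"dz":5,"dy":0,"yaw":0,"grip":150},{"dx":-3.5,"dz":5,"dy":0,"yaw":0,"grip":150}]' 45
python3 -c "from h import *
tilt()
from plant import *
a=read_camera('top')['image'][130:300,160:500];b=read_camera('side')['image'][60:340,150:430]
a=cv2.resize(a,None,fx=2.3,fy=2.3,interpolation=cv2.INTER_CUBIC);cv2.imwrite('pics/f_top.png',a)
cv2.imwrite('pics/f_side.png',cv2.resize(b,None,fx=2.1,fy=2.1,interpolation=cv2.INTER_CUBIC))"
```

```text
time_s: 29.4
tcp_pos: [363.2, 97.0, 230.8]
eef_rot: [0.705, -0.052, -0.705, -0.055]
force: [0.6, -0.3, -0.3]
width: 35.2
x-axis [ 8.0e-04  3.8e-03 -1.0e+00] j [ 0.258  0.002 -0.448  1.119  0.004 -1.162] t 29.4 F [ 0.6 -0.3 -0.3]
```

View pics/f_top.png

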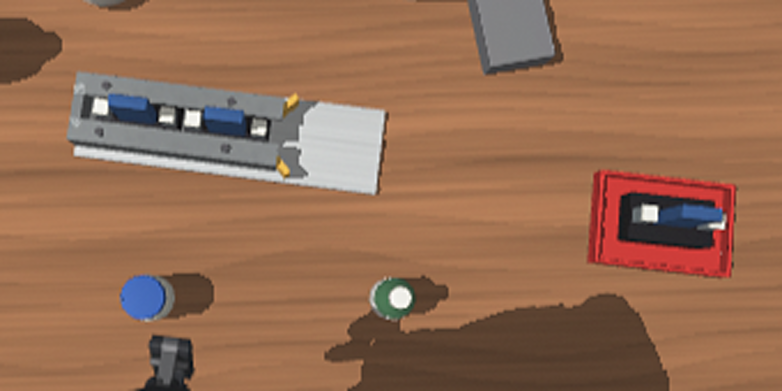

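View pics/f_side.png

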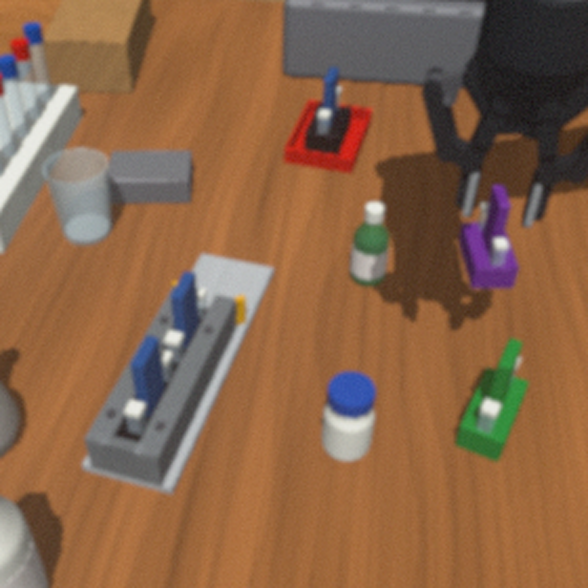

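The final views show both fitting carriers fully in the lane. The rear cap is at top crop (260,127), ahead of the yellow mouth at about (285,130). The third carrier stands flat in the tray at (667,217), and the bystanders are undisturbed.

```bash
python3 -c "from plant import robot;print(robot.job_done())"
```

```text
the job is handed in; nothing more can be done
None
```

I tried all three carriers and handed the job in at 29.4 s on the robot's clock, well under the 67 s limit.

- **Stuck carrier:** the one that began nearest the tray stuck at the mouth. The push force rose to 15–19 N and the foot stayed put while the grip slipped a few millimetres. It now stands upright and flat in the middle of the red tray.
- **Fitting carriers:** the other two slid in with at most 3 N along the lane. From the tool position at release, their centres are about 142 mm and 53 mm past the mouth, so both are fully inside the 190 mm lane.
- **Last pictures:** both views showed the carriers where they should be. The bystanders in view and the purple and green look-alikes looked unmoved. The amber bottle was outside the final crops, and the flask and reagent bottle were only partly in them, but the arm never went near any of the three.
- **What went wrong on the way:** joint 6 hit its limit on the first approach and tilted the tool by about 3°. I corrected that to about 0.3° before touching anything.
- **Less certain checks:** I felt no clear contact force before letting the stuck carrier go in the tray, so it may have dropped a millimetre or two. Carrier positions along the lane come from the tool position and pictures, good to about 2–3 mm.

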